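Release the inspection slide and run it to the red stop

ROBOT

A 7-joint arm with a two-finger parallel gripper is mounted at the origin on the work surface. World frame = base frame: x ahead of the robot, y to its left, z up, the work surface at z = 0. Lengths are in m, angles in rad, forces in N, time in s.
With the tool pointing down it reaches from about 0.4 to 0.875 m from the base axis. Payload 4.4 kg.
Tool frame: the origin (TCP) lies between the finger pads; the fingertips stand 8 mm ahead of it and the grasp point (between the pads) lies 11 mm behind it (tip_extent is the distance from the TCP to the fingertips, in m); z points along the fingers, y is the line along which they close (so a half turn about z gives the same grasp; the last joint's range is limited). The gripper opens to 85 mm and grips with 20 to 120 N. Pads are 22 mm wide; open, the fingers measure 114 mm over their backs; the gripper's body (76 mm by 85 mm) begins 54 mm behind the grasp point. The pads swing forward as they close: fully open they stand 13 mm farther back than shut.
Start: joints at [-1.316, 0.628, 0.038, 1.517, -0.027, 0.996, -0.02], TCP at [0.205, 0.617, 0.239] pointing down, gripper open.
Joint ranges: [-3.06, 3.06], [-0.37, 2.12], [-1.25, 1.32], [0.18, 2.47], [-1.1, 4.24], [0.23, 1.98], [-2.94, 2.94]. Speed limits (rad/s): [2.57, 2.57, 3.14, 3.14, 3.14, 3.14, 3.14].

INTERFACE

Orientations are given as a rotation vector (axis times angle).
In Python, from bench import get_state, camera, camera_info, finish_job, tip_extent gives the robot as it stands.
- The arm moves only by the tool step_arm, never from a script. Its argument "rows" is one flat list of numbers, 7 for each row, row after row: the turn, a rotation vector about the tool's x, y, z in degrees, then the shift along the tool's x, y, z in mm, then the closure in counts, from 0 (fully open) to 255 (shut). A call has 1 to 20 rows; each row shifts and turns the commanded pose from where the row before left it, along the tool's axes as they then stand; what a row does not reach is not made up. A row lasts 1/8 s, in which the tool goes at most 62.5 mm and 10.7 degrees, less where a joint would pass 70% of its speed; a pose out of reach is approached as far as the arm can. A call with a gripper value outside its range is refused whole. The fingers move at their own pace and stop on an object; "newtons" is the grip in N (left out, the last holds). Time passes only in rows, so rows that do not move let the fingers close. It gives the time, the measured TCP pose, the force, the opening and the grip force at its end, in the units of the state.
- get_state(): the state, without advancing time (a new reading comes with each control period).
- camera(name): name is "side" or "top"; returns (picture, depth): 420x560x3 uint8, blue, green, red; 420x560 float32, m along the optical axis (not along the pixel's ray), 0 where there is no reading.
- camera_info(name): a dict with "fx", "fy", "cx", "cy" (pixels), "world_to_cam" (4x4, takes a point from world to camera coordinates). Camera axes: x right, y down, z forward; pixel columns grow to the right and rows downward; lengths in m; the calibration is good to about 2 mm. A picture is of the moment at which its call begins. camera_info takes no time and is no camera call.
- finish_job(): hands the job in; it is judged then, once.
The state is a dict: "time": time; "q": joint angles; "qvel": joint speeds; "joint_torque": joint torques, N m; "eef_pos": TCP position; "eef_rot": TCP orientation; "contact_force": force on the tool from outside, world axes, zero at the start; "ft_torque": the same for the moment, N m; "opening": finger opening in m; "grip_force": force on a finger pad.
Only numpy, scipy, OpenCV 4.12 (cv2) and the standard library are available. Lean on these libraries where they do the work, as an engineer would, in place of code of your own. Each camera call takes 0.05 s, during which the arm holds its last target. There are 200 camera calls.

TASK

On the blue mat stands an inspection slide with a circuit board on its carriage: with the fingertips, press down the yellow pad in the carriage's middle to free its brake and, keeping it pressed, push the carriage along the rail until it rests against the red stop. Then let the pad spring back up so that the carriage is locked there, and take the hand away. Do not force the carriage along while its brake grips, do not press much harder than the pad needs, and leave the tools, the jar and the reel beside it where they are.

Things in the scene. Friction and masses are not known exactly. Their poses are not given: they have to be found in the camera images.
- rail: Fixed aluminium rail on the blue mat (the mat is 3 mm thick; the work surface is z = 0), 60 mm wide (70 at its foot), 340 mm long, 20 mm high. Origin: centre of its underside, 3 mm above the work surface. Its y axis runs along the rail, its z axis is up. It stands anywhere on the mat's middle, turned up to 0.5 rad.
- slide (a joint): Position of the carriage along the rail's +y axis, in m; 0 at the rail's middle. Free of the brake it moves against about 1 to 2 N; with the brake on it is held with about 18 to 28 N. The carriage is a black block 60 mm across the rail, 80 mm along it, its top 34 mm above the work surface; an aluminium tray with a small green circuit board is fixed to its +x side (reaching 85 mm from the rail's centre line, top at 39 mm). The carriage cannot be lifted off.
- carriage_mid (a point): Centre of the carriage on the rail's centre line, 23 mm above the work surface. The carriage's ends are 40 mm from it along the rail, so it is 48 mm from a stop's origin when carriage and stop touch.
- release (a joint): How far the yellow pad is pressed down, in m: about 0 at rest (brake on), 0.006 fully down. A spring holds it up: it starts to yield at about 8 N and is fully down at about 11 N. The brake is free from 0.001 down and grips again as soon as the pad is let up.
- thumb_pad: Yellow plastic pad in the middle of the carriage, 44 mm across the rail and 56 mm along it, 7 mm thick, with a ridge 4 mm wide and 6 mm high across each of its two ends along the rail (a trough 48 mm long between them, for a fingertip to push against). It rides with the carriage and moves straight down when pressed. Axes as the rail's; origin on the pad's vertical axis, 15 mm below its flat upper face.
- pad_top (a point): Centre of the yellow pad's flat upper face, between the ridges: 49 mm above the work surface at rest, 43 mm when fully pressed.
- red_stop: Red plastic stop block fixed across the rail near one of its ends (which end varies, and so does its place along the rail), 16 mm along the rail, 64 mm across it with a foot reaching 54 mm to the rail's -x side; its top is 39 mm above the work surface. Origin: on the rail's centre line, 3 mm above the work surface, at the middle of the block's 16 mm. It does not move.
- grey_stop: The same block in grey, near the other end of the rail: not the one to go to. Origin as for the red one.
- tweezers: Loose steel tweezers, 124 x 15 x 8 mm, lying beside the rail. Leave alone.
- screwdriver: Loose orange-handled screwdriver, 160 mm long, lying beside the rail. Leave alone.
- flux_jar: Loose small amber jar with a white cap, 44 mm wide, 32 mm high, standing beside the rail. Leave alone.
- brush: Loose white cleaning brush, 130 x 16 x 10 mm, lying beside the rail. Leave alone.
- solder_reel: Loose blue reel, 44 mm wide, 24 mm high, standing beside the rail. Leave alone.

How it is judged:
On the way, in this order (a step that is already met when the one before it is completed fails the run):
1. the yellow pad is pressed down with the fingers before the carriage has moved (value of joint release above 0.002 m and contact force between the fingers and thumb_pad above 3 N and distance of carriage_mid from where it was at the start of the episode below 0.008 m), for 0.1 s.
2. with the pad still pressed, the carriage comes against the red stop (value of joint release above 0.001 m and horizontal distance between carriage_mid and red_stop below 0.0505 m), for 0.1 s.
At the end, for the whole second after the job is handed in: The carriage rests against the red stop (gap under 2.5 mm), at rest, with the yellow pad sprung back up (less than 0.8 mm down), so the brake is on (horizontal distance between carriage_mid and red_stop below 0.0505 m and value of joint release below 0.0008 m and velocity of joint slide between -0.003 and 0.003 m/s); the robot touches nothing.
It fails at once if the carriage was forced along (over 30 mm/s) with the pad not pressed (less than 0.5 mm down) (value of joint release below 0.0005 m and (velocity of joint slide above 0.03 m/s or velocity of joint slide below -0.03 m/s)).
It fails at once if the pad was pressed or squeezed by the fingers with more than 60 N (contact force between the fingers and thumb_pad above 60 N).
It fails at once if a tool, the jar or the reel was moved more than 15 mm or lifted (distance of any of tweezers, screwdriver, flux_jar, brush, solder_reel from where it was at the start of the episode above 0.015 m).
It also fails if it takes over 38 s, if anything falls off the work surface, if the arm or the gripper's body presses on something with over 40 N, if the wrist force passes 120 N, or if a joint passes its speed limit or range.

## Working session

There is one attempt and no reset: what is moved stays moved. The work goes in short steps, Python scripts to look and compute and a tool call to move; the robot and the scene stay as the last step left them, time stands still between calls to the robot, and variables do not carry over. Pictures are saved under pics/ and viewed, at most 10 in all, crops included, and the job is handed in when it is done.

Besides the shell and the picture viewer there is one more tool, called after "Call:" in YAML: its name, and indented under it one key for each argument. step_arm: Moves the arm, as the interface text tells. Its arguments: {"type":"object","properties":{"rows":{"type":"array"},"newtons":{"type":"number"}},"required":["rows"]}

```bash
mkdir -p pics; cat > h.py <<'E'
import numpy as np,cv2
from bench import *
def cloud(name):
    im,d=camera(name); I=camera_info(name)
    v,u=np.indices(d.shape); P=np.stack([(u-I['cx'])/I['fx']*d,(v-I['cy'])/I['fy']*d,d,np.ones_like(d)],-1)
    W=P@np.linalg.inv(np.array(I['world_to_cam'])).T
    W[d==0]=np.nan
    return im,W[...,:3]
E
python3 - <<'E'
from h import *
for n in("top","side"):
    im,W=cloud(n); cv2.imwrite(f"pics/{n}0.png",im); np.save(n,W); 
    h=cv2.cvtColor(im,cv2.COLOR_BGR2HSV); H,S,V=h[...,0].astype(int),h[...,1],h[...,2]
    for c,m in dict(yellow=(H>22)&(H<36)&(S>120)&(V>90),red=((H<6)|(H>174))&(S>130)&(V>60)).items():
        k,l,s,ce=cv2.connectedComponentsWithStats(m.astype(np.uint8))
        for i in range(1,k):
            if s[i,4]>60:
                w=W[l==i]; print(n,c,s[i],ce[i].round(),np.nanmedian(w,0).round(4),np.nanpercentile(w,95,0).round(3))
print(get_state(),tip_extent)
E
```

```text
top yellow [339 206  34  31 603] [355. 221.] [ 0.5706 -0.11    0.0486] [ 0.592 -0.084  0.055]
top red [ 74  51  14  13 129] [80. 57.] [0.8996 0.4201 0.13  ] [0.91  0.43  0.132]
top red [398 236  26  40 300] [412. 255.] [ 0.4985 -0.2275  0.038 ] [ 0.531 -0.206  0.041]
side yellow [244 273  39  33 778] [264. 290.] [ 0.5706 -0.111   0.0488] [ 0.594 -0.087  0.055]
side red [392  77  11  11  97] [397.  82.] [0.8966 0.4116 0.1269] [0.907 0.427 0.131]
side red [190 346  55  33 796] [217. 362.] [ 0.4965 -0.2323  0.0375] [ 0.53  -0.216  0.04 ]
{'time': 0.1, 'q': array([-1.31583502,  0.62922932,  0.0384537 ,  1.51826329, -0.02697884,
        0.99629664, -0.0199866 ]), 'qvel': array([ 0.0010434 , -0.0012973 , -0.00044205, -0.00156606, -0.00043328,
       -0.00172457,  0.00010828]), 'joint_torque': array([ 2.51738391e-03, -5.64538300e+01,  1.23059202e+00, -1.93978214e+01,
        1.13496557e-02,  5.29613695e-03,  8.88658917e-06]), 'eef_pos': array([0.20474884, 0.61634059, 0.23849846]), 'eef_rot': array([-5.01628961e-01, -3.10105156e+00,  2.61135752e-03]), 'contact_force': array([ 0.05247526,  0.20632239, -0.11911917]), 'ft_torque': array([-0.02147082,  0.02079158,  0.0739061 ]), 'grip_force': 0.0, 'opening': 0.08530515995880222} 0.008
```

View pics/top0.png

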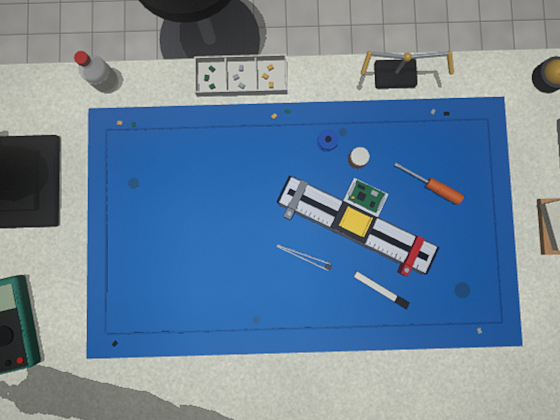

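View pics/side0.png

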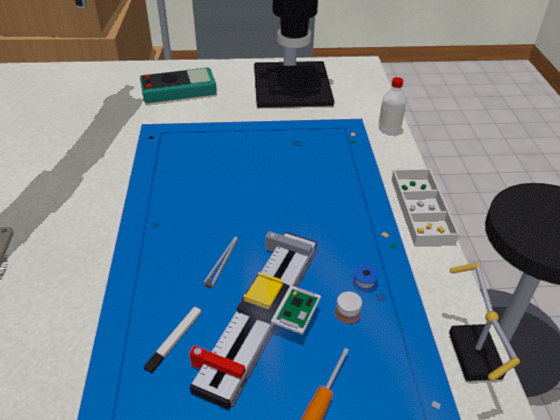

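The top view shows the pad at (355,221), the red stop at (412,255), which is the rail's -y end, and the grey stop at (297,200). The loose items are clear of the rail. The side view agrees. Next I fit the rail axis and work out the move.

```bash
cat > fit.py <<'E'
from h import *
from scipy.spatial.transform import Rotation as R
for n in("top","side"):
    W=np.load(n+".npy"); im=cv2.imread(f"pics/{n}0.png"); h=cv2.cvtColor(im,cv2.COLOR_BGR2HSV); H,S,V=h[...,0].astype(int),h[...,1],h[...,2]
    z=W[...,2]; near=np.hypot(W[...,0]-.57,W[...,1]+.11)<.25
    sel=near&(z>.019)&(z<.027)&(S<70)
    k,l,s,_=cv2.connectedComponentsWithStats(sel.astype(np.uint8))
    m=np.isin(l,[i for i in range(1,k) if s[i,4]>80]); P=W[m][:,:2]
    c,sz,a=cv2.minAreaRect((P*1000).astype(np.float32)); print(n,"rail",c,sz,a,m.sum())
    ye=(H>22)&(H<36)&(S>120)&(V>90)&near&(z>.042)
    c2,s2,a2=cv2.minAreaRect((W[ye][:,:2]*1000).astype(np.float32)); print("pad",c2,s2,a2)
    b=np.array([c,]); 
    th=np.deg2rad(a); d=np.array([np.cos(th),np.sin(th)])
    if sz[0]<sz[1]: d=np.array([-d[1],d[0]])
    if d[1]<0:d=-d
    x=np.array([d[1],-d[0]]); yaw=-np.arctan2(d[0],d[1])
    pc=np.array(c2)/1000; print("dir",d,"yaw",yaw)
    rd=((H<6)|(H>174))&(S>130)&near&(z>.034)
    q=W[rd][:,:2]-pc; al=q@d; ac=q@x
    print("red rel pad: along",np.percentile(al,[2,50,98]),"across",np.percentile(ac,[2,98]))
    q=(np.array(c)/1000-pc); print("railcentre rel pad",q@d,q@x)
s=get_state(); Rt=R.from_rotvec(s['eef_rot']).as_matrix(); print(Rt.round(3))
E
python3 fit.py
```

```text
top rail (565.8982543945312, -117.98751831054688) (346.89801025390625, 62.12657165527344) 62.53988265991211 2644
pad (570.0992431640625, -109.95545196533203) (55.19288635253906, 43.64508056640625) 62.765174865722656
dir [0.46113107 0.88733203] yaw -0.4792694605685211
red rel pad: along [-0.14426309 -0.13678251 -0.13042962] across [-0.05176753  0.02940308]
railcentre rel pad -0.009064316203282245 -2.3836580616730432e-05
side rail (554.7879638671875, -117.35237121582031) (351.3011169433594, 83.01983642578125) 62.578086853027344 3780
pad (568.8304443359375, -112.3988265991211) (57.362701416015625, 44.30845642089844) 62.744014739990234
dir [0.4605393  0.88763931] yaw -0.47860267161059256
red rel pad: along [-0.1463937  -0.13932096 -0.13019052] across [-0.05131097  0.03030586]
railcentre rel pad -0.010864075096931495 -0.010183355747153696
[[-0.949  0.315 -0.   ]
 [ 0.315  0.949 -0.002]
 [-0.    -0.002 -1.   ]]
```

Call:
step_arm:
  rows: [0,0,9,0,0,0,255,0,0,0,-20,-15,0,255,0,0,0,-40,-29,0,255,0,0,0,-42,-30,0,255,0,0,0,-42,-30,0,255,0,0,0,-42,-30,0,255,0,0,0,-42,-30,0,255,0,0,0,-42,-30,0,255,0,0,0,-42,-30,0,255,0,0,0,-42,-30,0,255,0,0,0,-42,-30,0,255,0,0,0,-42,-30,0,255,0,0,0,-42,-30,0,255,0,0,0,-42,-30,10,255,0,0,0,-42,-30,20,255,0,0,0,-42,-30,30,255,0,0,0,-30,-25,20,255,0,0,0,-20,-15,10,255,0,0,0,0,0,0,255,0,0,0,0,0,0,255]
  newtons: 40

```text
time: 2.6
eef_pos: [0.569, -0.1044, 0.1493]
eef_rot: [-0.742, -3.052, -0.001]
contact_force: [0.8, 0.2, -0.0]
opening: -0.0001
grip_force: 0.0
```

```bash
cat > rel.py <<'E'
from h import *
from scipy.spatial.transform import Rotation as R
import sys
t=np.array([float(a) for a in sys.argv[1:4]]) if len(sys.argv)>3 else np.array([.5695,-.111,.049+.008])
s=get_state(); Rt=R.from_rotvec(s['eef_rot']).as_matrix(); want=np.array([[-.887,.461,0],[.461,.887,0],[0,0,-1]]).T
want=np.array([[-.8875,.461,0],[.461,.8875,0],[0,0,-1]])
print("t",s['time'],"pos",s['eef_pos'].round(4),"go mm",(Rt.T@(t-s['eef_pos'])*1000).round(1),"turn",np.rad2deg(R.from_matrix(Rt.T@want).as_rotvec()).round(2),"F",s['contact_force'].round(2),s['opening'],s['q'].round(2))
E
python3 rel.py
```

```text
t 2.6 pos [ 0.569  -0.1044  0.1493] go mm [-3.6 -5.6 92.3] turn [ 0.03 -0.07  0.12] F [ 0.84  0.24 -0.04] -0.00010582734229032228 [ 0.06  0.64  0.11  1.81 -0.11  0.7   1.33]
```

Call:
step_arm:
  rows: [0,0,0,-3.5,-6,15,255,0,0,0,0,0,25,255,0,0,0,0,0,25,255,0,0,0,0,0,12,255,0,0,0,0,0,5,255,0,0,0,0,0,0,255,0,0,0,0,0,0,255]

```text
time: 3.48
eef_pos: [0.5704, -0.1128, 0.0681]
eef_rot: [0.743, 3.051, 0.0]
contact_force: [-0.3, 0.2, -0.3]
opening: 0.0003
grip_force: 0.0
```

```bash
python3 rel.py; python3 - <<'E'
from h import *
a=camera("top")[0][170:290,280:450]; b=camera("side")[0][210:400,150:330]
cv2.imwrite("pics/n1.png",np.hstack([cv2.resize(a,(420,420*120//170)),cv2.resize(b,(380,401))[:296]]))
cv2.imwrite("pics/n2.png",np.hstack([cv2.resize(b,(560,590))]))
E
```

```text
t 3.475 pos [ 0.5704 -0.1128  0.0681] go mm [ 1.6  1.2 11.1] turn [0.03 0.08 0.07] F [-0.34  0.15 -0.26] 0.00027633313259341934 [ 0.09  0.77  0.09  1.85 -0.12  0.53  1.35]
```

View pics/n2.png

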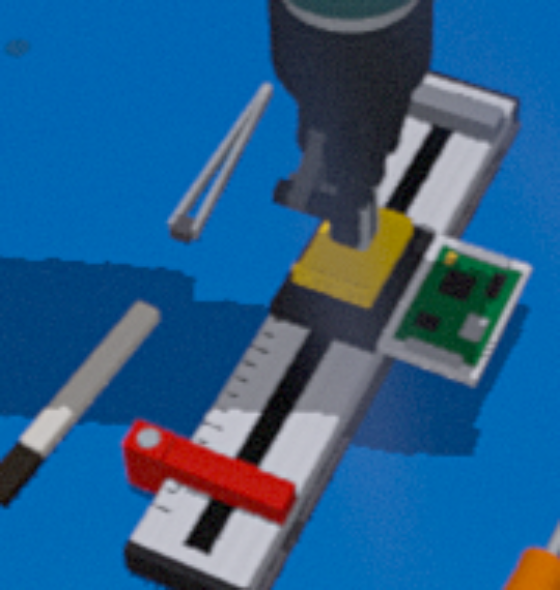

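The view shows the closed fingertips over the pad, at about (350,240) in the crop. The red stop at (210,475) and the tools are clear, so I press down gradually.

Call:
step_arm:
  rows: [0,0,0,1,1,5,255,0,0,0,0,0,3,255,0,0,0,0,0,1,255,0,0,0,0,0,1,255,0,0,0,0,0,1,255,0,0,0,0,0,1,255,0,0,0,0,0,0,255,0,0,0,0,0,0,255]

```text
time: 4.58
eef_pos: [0.5694, -0.1114, 0.0562]
eef_rot: [0.744, 3.052, 0.0]
contact_force: [-1.5, -0.6, 8.6]
opening: 0.0002
grip_force: 4.0
```

Call:
step_arm:
  rows: [0,0,0,0,0,1,255,0,0,0,0,0,1,255,0,0,0,0,0,1,255,0,0,0,0,0,1,255,0,0,0,0,0,0,255,0,0,0,0,0,0,255]

```text
time: 5.32
eef_pos: [0.5694, -0.1114, 0.0524]
eef_rot: [0.744, 3.052, 0.0]
contact_force: [-2.8, 0.6, 10.4]
opening: -0.0002
grip_force: 4.9
```

Call:
step_arm:
  rows: [0,0,0,0,-1,0,255,0,0,0,0,-2,0,255,0,0,0,0,-2,0,255,0,0,0,0,-3,0,255,0,0,0,0,-3,0,255,0,0,0,0,-3,0,255,0,0,0,0,-3,0,255,0,0,0,0,-3,0,255,0,0,0,0,-3,0,255,0,0,0,0,-3,0,255,0,0,0,0,-2,0,255,0,0,0,0,-2,0,255,0,0,0,0,0,0,255]

```text
time: 6.95
eef_pos: [0.5557, -0.1375, 0.0525]
eef_rot: [0.743, 3.052, 0.001]
contact_force: [-1.7, 1.8, 9.8]
opening: -0.0001
grip_force: 4.9
```

```bash
cat > gap.py <<'E'
from h import *
import sys
d=np.array([.461,.8875])
for n in("top","side"):
    im,W=cloud(n); cv2.imwrite(f"pics/{sys.argv[1]}{n}.png",im)
    h=cv2.cvtColor(im,cv2.COLOR_BGR2HSV); H,S,V=h[...,0].astype(int),h[...,1],h[...,2]; z=W[...,2]
    near=np.hypot(W[...,0]-.54,W[...,1]+.15)<.22
    f=lambda m:np.nanpercentile(W[m&near][:,:2]@d,[1,50,99]).round(4)
    y=(H>22)&(H<36)&(S>120)&(V>60); r=((H<6)|(H>174))&(S>130)&(z>.034); g=(H>45)&(H<90)&(S>90)&(z>.03)
    print(n,"yellow",f(y),"red",f(r),"board",f(g),"padz",np.nanpercentile(z[y&near],[5,30,50,95]).round(4))
E
python3 rel.py; python3 gap.py a
```

```text
t 6.95 pos [ 0.5557 -0.1375  0.0525] go mm [-0.  29.9 -4.5] turn [0.05 0.01 0.07] F [-1.69  1.81  9.85] -8.603742139371704e-05 [ 0.15  0.78  0.08  1.88 -0.12  0.48  1.4 ]
top yellow [0.1328 0.1512 0.1642] red [0.028  0.0331 0.0353] board [0.1148 0.1521 0.1677] padz [0.0409 0.0433 0.0442 0.0498]
side yellow [0.1046 0.1211 0.1608] red [0.016  0.0229 0.0323] board [0.0863 0.1329 0.1657] padz [0.0396 0.0432 0.0441 0.0501]
```

The carriage follows with the pad about 4.5 mm down. About 60 mm remains.

Call:
step_arm:
  rows: [0,0,0,0,-2,0,255,0,0,0,0,-3,0,255,0,0,0,0,-3,0,255,0,0,0,0,-4,0,255,0,0,0,0,-4,0,255,0,0,0,0,-4,0,255,0,0,0,0,-4,0,255,0,0,0,0,-4,0,255,0,0,0,0,-4,0,255,0,0,0,0,-4,0,255,0,0,0,0,-4,0,255,0,0,0,0,-4,0,255,0,0,0,0,-3,0,255,0,0,0,0,-2,0,255,0,0,0,0,-2,0,255,0,0,0,0,-2,0,255,0,0,0,0,0,0,255]

```text
time: 9.18
eef_pos: [0.5311, -0.1846, 0.0524]
eef_rot: [-0.744, -3.052, -0.001]
contact_force: [-1.8, 0.8, 10.8]
opening: 0.0001
grip_force: 4.9
```

```bash
python3 rel.py; python3 gap.py b
```

```text
t 9.175 pos [ 0.5311 -0.1846  0.0524] go mm [-0.2 83.  -4.6] turn [ 0.04 -0.01  0.07] F [-1.85  0.85 10.77] 7.926284193204752e-05 [ 0.25  0.78  0.06  1.91 -0.1   0.46  1.47]
top yellow [0.0713 0.0945 0.1102] red [0.0198 0.0286 0.0763] board [0.058  0.0908 0.1148] padz [0.041  0.0429 0.0443 0.0504]
side yellow [0.0513 0.0674 0.1073] red [0.0159 0.023  0.033 ] board [0.034  0.0756 0.1119] padz [0.0394 0.043  0.044  0.0504]
```

Call:
step_arm:
  rows: [0,0,0,0,-1,0,255,0,0,0,0,-1,0,255,0,0,0,0,-1,0,255,0,0,0,0,-1,0,255,0,0,0,0,-1,0,255,0,0,0,0,-1,0,255,0,0,0,0,-1,0,255,0,0,0,0,-1,0,255,0,0,0,0,-1,0,255]

```text
time: 10.4
eef_pos: [0.5276, -0.1914, 0.0524]
eef_rot: [0.742, 3.052, 0.003]
contact_force: [-1.4, 5.1, 11.0]
opening: -0.0001
grip_force: 4.9
```

```bash
python3 rel.py; python3 gap.py c
```

```text
t 10.4 pos [ 0.5276 -0.1914  0.0524] go mm [-0.3 90.7 -4.5] turn [ 0.12 -0.01  0.12] F [-1.39  5.08 11.  ] -7.164136435194934e-05 [ 0.26  0.77  0.06  1.91 -0.1   0.46  1.48]
top yellow [0.0622 0.0869 0.1028] red [0.0202 0.0296 0.0701] board [0.0476 0.0829 0.107 ] padz [0.0409 0.0428 0.044  0.0507]
side yellow [0.044  0.0597 0.1001] red [0.016  0.0233 0.0349] board [0.0259 0.0676 0.1037] padz [0.0389 0.0431 0.0441 0.0502]
```

Call:
step_arm:
  rows: [0,0,0,0,-1,0,255,0,0,0,0,-1,0,255,0,0,0,0,-1,0,255,0,0,0,0,0,0,255,0,0,0,0,0,0,255]

```text
time: 11.12
eef_pos: [0.5275, -0.1923, 0.0525]
eef_rot: [0.739, 3.052, 0.006]
contact_force: [1.0, 8.2, 10.0]
opening: -0.0003
grip_force: 4.9
```

```bash
python3 rel.py; python3 gap.py d; python3 -c "
import cv2
cv2.imwrite('pics/d.png',cv2.resize(cv2.imread('pics/dside.png')[240:400,150:340],(680,573),interpolation=cv2.INTER_CUBIC))"
```

```text
t 11.125 pos [ 0.5275 -0.1923  0.0525] go mm [-0.1 91.5 -4.1] turn [0.25 0.04 0.21] F [ 0.97  8.24 10.02] -0.00026903000377798375 [ 0.27  0.77  0.06  1.91 -0.1   0.46  1.49]
top yellow [0.0614 0.0869 0.1029] red [0.0207 0.0292 0.0709] board [0.0462 0.0813 0.1065] padz [0.0405 0.0432 0.044  0.0497]
side yellow [0.0437 0.0595 0.0995] red [0.0162 0.0233 0.0349] board [0.0243 0.0673 0.1042] padz [0.0392 0.0431 0.044  0.0505]
```

View pics/d.png

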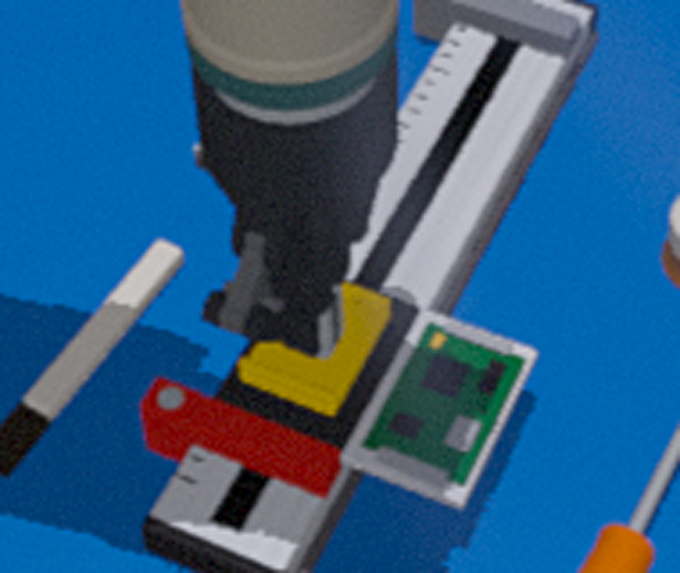

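The carriage is against the red stop: the black block meets it at about (290,440) in the crop, and the force is rising while the motion has stopped. I'll relax the push slightly and lift straight up.

Call:
step_arm:
  rows: [0,0,0,0,1,0,255,0,0,0,0,0,-1,255,0,0,0,0,0,-1,255,0,0,0,0,0,-1,255,0,0,0,0,0,-1,255,0,0,0,0,0,-1,255,0,0,0,0,0,-2,255,0,0,0,0,0,-4,255,0,0,0,0,0,-10,255,0,0,0,0,0,-20,255,0,0,0,0,0,-30,255,0,0,0,0,0,-40,255,0,0,0,0,0,-40,255,0,0,0,0,0,-20,255,0,0,0,0,0,0,255,0,0,0,0,0,0,255]

```text
time: 13.22
eef_pos: [0.5254, -0.1946, 0.2216]
eef_rot: [-0.743, -3.051, -0.0]
contact_force: [-0.8, 0.7, -0.7]
opening: 0.0
grip_force: 0.0
```

```bash
python3 rel.py; python3 gap.py e; python3 -c "
import cv2
cv2.imwrite('pics/e.png',cv2.resize(cv2.imread('pics/eside.png')[240:400,150:340],(680,573),interpolation=cv2.INTER_CUBIC))"
```

```text
t 13.225 pos [ 0.5254 -0.1946  0.2216] go mm [ -0.9  94.6 164.6] turn [-0.01 -0.09  0.06] F [-0.76  0.68 -0.75] 4.72605859388765e-05 [ 0.24  0.52  0.1   1.79 -0.07  0.83  1.46]
top yellow [0.0487 0.0757 0.1027] red [0.0204 0.0285 0.0357] board [0.0458 0.0801 0.1062] padz [0.0455 0.0476 0.0487 0.0546]
side yellow [0.0441 0.0711 0.0998] red [0.016  0.0233 0.0349] board [0.0221 0.0669 0.1042] padz [0.0453 0.0479 0.0487 0.0547]
```

View pics/e.png

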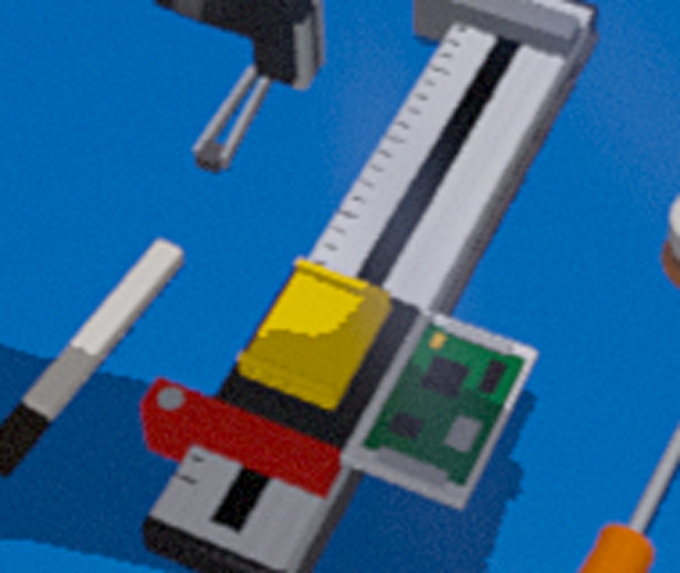

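The pad is back up at 48.7 mm, its height at the start. The carriage touches the red stop (centres about 47–48 mm apart), and the hand is clear.

```bash
python3 -c "
from bench import finish_job
print(finish_job())"
```

```text
the job is handed in; nothing more can be done
None
```

The carriage rests against the red stop with the pad sprung back up and the hand clear. I handed the job in at about 13 s; the judge's result was not shown.

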